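# Seat the row of beads on the craft plaque

### The job

The beads on the plywood plaque still stand a little proud of their holes. With the fingertips follow the curved row in one pass from the red bead to the far end, gently pressing each bead in turn down onto the wood, and stay low over the plaque (fingertips within about 5 cm of the wood) until the last bead is down. Do not pull any bead up, leave the lid, cork, jars and everything else where they are, and finish with the hand clear.

Things in the scene. Friction and masses are not known exactly. Their poses are not given: they have to be found in the camera images.
- plaque: Fixed plywood plaque lying flat, 170 mm (its x) by 220 mm (its y), 18 mm thick; origin at the centre of its underside, z up; it may lie at any yaw. Five dome-headed beads stand along a curved black line on it: an arc of radius 90 mm about plaque point (-55, 0) mm, beads 41 mm apart centre to centre, the red one at plaque (0, 72) mm, the other end at (0, -72) mm, the middle one at (35, 0) mm.
- bead0_top (a point): Centre of the top of the red bead, the first of the row. A smooth shallow dome, which low fingertips can slide onto and press down from the side or press from above, 28 mm across and 6.5 mm high on a peg in a drilled hole; about 10 mm above the plaque's face when standing proud, 6.5 mm when fully down. The point moves with the bead.
- bead0 (a joint): How far bead 1 of the row is pushed down, m: starts at 0 to 0.0008 (its head a 2.5 to 3.5 mm gap above the plaque), 0.0035 fully down with its head on the plaque; negative when pulled up out of its hole. No spring: it takes about 2 to 3 N to move and stays where it is left.
- bead1_top (a point): Centre of the top of the blue bead number 2 of the row. A smooth shallow dome, which low fingertips can slide onto and press down from the side or press from above, 28 mm across and 6.5 mm high on a peg in a drilled hole; about 10 mm above the plaque's face when standing proud, 6.5 mm when fully down. The point moves with the bead.
- bead1 (a joint): How far bead 2 of the row is pushed down, m: starts at 0 to 0.0008 (its head a 2.5 to 3.5 mm gap above the plaque), 0.0035 fully down with its head on the plaque; negative when pulled up out of its hole. No spring: it takes about 2 to 3 N to move and stays where it is left.
- bead2_top (a point): Centre of the top of the blue bead number 3 of the row. A smooth shallow dome, which low fingertips can slide onto and press down from the side or press from above, 28 mm across and 6.5 mm high on a peg in a drilled hole; about 10 mm above the plaque's face when standing proud, 6.5 mm when fully down. The point moves with the bead.
- bead2 (a joint): How far bead 3 of the row is pushed down, m: starts at 0 to 0.0008 (its head a 2.5 to 3.5 mm gap above the plaque), 0.0035 fully down with its head on the plaque; negative when pulled up out of its hole. No spring: it takes about 2 to 3 N to move and stays where it is left.
- bead3_top (a point): Centre of the top of the blue bead number 4 of the row. A smooth shallow dome, which low fingertips can slide onto and press down from the side or press from above, 28 mm across and 6.5 mm high on a peg in a drilled hole; about 10 mm above the plaque's face when standing proud, 6.5 mm when fully down. The point moves with the bead.
- bead3 (a joint): How far bead 4 of the row is pushed down, m: starts at 0 to 0.0008 (its head a 2.5 to 3.5 mm gap above the plaque), 0.0035 fully down with its head on the plaque; negative when pulled up out of its hole. No spring: it takes about 2 to 3 N to move and stays where it is left.
- bead4_top (a point): Centre of the top of the blue bead number 5 of the row (the last). A smooth shallow dome, which low fingertips can slide onto and press down from the side or press from above, 28 mm across and 6.5 mm high on a peg in a drilled hole; about 10 mm above the plaque's face when standing proud, 6.5 mm when fully down. The point moves with the bead.
- bead4 (a joint): How far bead 5 of the row is pushed down, m: starts at 0 to 0.0008 (its head a 2.5 to 3.5 mm gap above the plaque), 0.0035 fully down with its head on the plaque; negative when pulled up out of its hole. No spring: it takes about 2 to 3 N to move and stays where it is left.
- jar_ears: Loose closed glass jar 66 mm across with gold lid and two upright cork-coloured ears, 132 mm tall in all, beside the plaque; origin at the centre of its underside.
- jar_plain: Loose closed glass jar 66 mm across, gold lid, 87 mm tall, beside the plaque; origin at the centre of its underside.
- gold_lid: Loose gold jar lid 63 mm across, 11 mm thick, lying on the plaque inside the curve; origin at the centre of its underside.
- cork: Loose cork 22 mm across, 26 mm tall, standing on the plaque outside the curve; origin at the centre of its underside.
- glue: Loose white glue bottle 44 mm across, 120 mm tall, at the left of the table; origin at the centre of its underside.
- pencil: Loose yellow pencil 174 mm long (its x), 7.5 mm thick, lying at the right of the table; origin under its middle.
- scissors: Loose scissors with red handles, about 180 mm long (blades to its +x), 10 mm thick, lying at the right of the table; origin near the pivot.
Mind the look-alikes: they are no part of the job. Leave any black or purple look-alike of the scissors alone. There is more than one size of the glue; the one meant has the size given above.

How it is judged:
By the outcome, as a careful person would: the job done as asked, in the order asked, and still so for the second after the job is handed in, with the robot touching nothing.
It also fails if it takes over 48 s, if anything falls off the work surface, if the arm or the gripper's body presses on something with over 40 N, if the wrist force passes 120 N, or if a joint passes its speed limit or range.

### The arm

A 6-joint arm with a two-finger parallel gripper is mounted at the origin on the work surface. World frame = base frame: x ahead of the robot, y to its left, z up, the work surface at z = 0. Lengths are in mm, angles in degrees, forces in N, time in s.
With the tool pointing down it reaches from about 300 to 850 mm from the base axis. Payload 4.2 kg.
Tool frame: the origin (TCP) lies between the finger pads, 19 mm behind the fingertips; this is the grasp point; z points along the fingers, y is the line along which they close (so a half turn about z gives the same grasp; the last joint's range is limited). The gripper opens to 91 mm and grips with 3 to 60 N. Pads are 32 mm wide; open, the fingers measure 118 mm over their backs; the gripper's body (76 mm by 178 mm) begins 60 mm behind the grasp point.
Start: joints at [-77.235, 18.312, 89.639, -0, 72.044, -1.146], TCP at [138.244, -558.149, 232.776] pointing down, gripper open.
Joint ranges: [-177.97, 177.97], [-48.28, 115.42], [12.27, 149.76], [-77.06, 257.06], [2.81, 150.46], [-146.56, 146.56]. Speed limits (degrees/s): [147.25, 147.25, 180, 180, 180, 180].

### API

Orientations are given as [roll, pitch, yaw] about the fixed x, y, z axes, in that order (R = Rz(yaw) Ry(pitch) Rx(roll)).
In Python, from workcell import env, grab_frame gives the robot as it stands. The module is installed in compiled form; this text tells all that it offers.
- The arm moves only by the tool move_arm, never from a script. Its argument "plan" is a list of rows, each an object of numbers: "tx", "ty", "tz": the shift along the tool's x, y, z in cm; "wx", "wy", "wz": the turn, a rotation vector about the tool's x, y, z in rad. In form: [{"tx": .., "ty": .., "tz": .., "wx": .., "wy": .., "wz": ..}, ...]. A call has 1 to 12 rows; each row shifts and turns the commanded pose from where the row before left it, along the tool's axes as they then stand; what a row does not reach is not made up. A row lasts 1/12 s, in which the tool goes at most 41.7 mm and 7.16 degrees, less where a joint would pass 70% of its speed; a pose out of reach is approached as far as the arm can. A call is refused whole if a number of a shift passes 4.17 or a number of a turn 0.125, either way. A call with a gripper value outside its range is refused whole. "gripper" is the finger opening in cm, from 0 to 9.12, set as the call begins (left out, the last holds). The fingers move at their own pace and stop on an object; "force" is the grip in N (left out, the last holds). Time passes only in rows, so rows that do not move let the fingers close. It gives the time, the measured TCP pose, the force, the opening and the grip force at its end, in the units of the state.
- env.state(): the state, without advancing time (a new reading comes with each control period).
- grab_frame(name): name is "side" or "top"; returns a dict with "color" (384x512x3 uint8, red, green, blue), "vfov" (degrees; the focal length in pixels is half the picture's height over the tangent of half this angle, whatever the lens; pixels are square), "cx", "cy" (the principal point, pixels), "view" (4x4, takes a point from world to camera coordinates). Camera axes: x right, y up, looking along -z (the intrinsics and any distortion apply to the point x, -y, -z); pixel columns grow to the right and rows downward; lengths in mm; the calibration is good to about 2 mm. A picture is of the moment at which its call begins. There is no depth.
- env.job_done(): hands the job in; it is judged then, once.
The state is a dict: "time_s": time; "qpos": joint angles; "qvel": joint speeds; "effort": joint torques, N m; "ee_pos": TCP position; "ee_rot": TCP orientation; "force": force on the tool from outside, world axes, zero at the start; "torque": the same for the moment, N m; "gripper_width": finger opening in mm; "gripper_force": force on a finger pad.
Only numpy, scipy, OpenCV 4.12 (cv2) and the standard library are available. Lean on these libraries where they do the work, as an engineer would, in place of code of your own. Each camera call takes 0.05 s, during which the arm holds its last target. There are 200 camera calls.

## Working session

There is one attempt and no reset: what is moved stays moved. The work goes in short steps, Python scripts to look and compute and a tool call to move; the robot and the scene stay as the last step left them, time stands still between calls to the robot, and variables do not carry over. Pictures are saved under pics/ and viewed, at most 10 in all, crops included, and the job is handed in when it is done.

Besides the shell and the picture viewer there is one more tool, called as a command line: name --argument value ..., lists and objects as JSON in quotes. move_arm: Moves the arm, as the interface text tells. Its arguments: {"type":"object","properties":{"plan":{"type":"array","items":{"type":"object","properties":{"tx":{"type":"number"},"ty":{"type":"number"},"tz":{"type":"number"},"wx":{"type":"number"},"wy":{"type":"number"},"wz":{"type":"number"}}}},"gripper":{"type":"number"},"force":{"type":"number"}},"required":["plan"]}

```bash
mkdir -p pics; python3 - <<'E'
from workcell import env, grab_frame
import cv2,pickle
for n in("top","side"):
    f=grab_frame(n); pickle.dump(f,open(n+".pkl","wb"))
    cv2.imwrite(f"pics/{n}0.png",f["color"][:,:,::-1]); print(n,{k:f[k] for k in f if k!="color"})
print(env.state())
E
```

```text
top {'vfov': 43.135937286565024, 'cx': 253.79925519653048, 'cy': 195.36896925474613, 'view': array([[-2.19738256e-02, -9.99724367e-01, -8.26684018e-03,
         1.49858251e+00],
       [ 9.96817810e-01, -2.25421951e-02,  7.64598088e-02,
        -4.78063041e+02],
       [-7.66250867e-02, -6.56041903e-03,  9.97038393e-01,
        -1.46507134e+03],
       [ 0.00000000e+00,  0.00000000e+00,  0.00000000e+00,
         1.00000000e+00]])}
side {'vfov': 49.979034339745276, 'cx': 253.71706841240706, 'cy': 191.59667638260336, 'view': array([[-9.85027054e-01, -1.72095801e-01, -1.02342076e-02,
         4.52316177e+02],
       [ 1.22665973e-01, -7.41343154e-01,  6.59820724e-01,
        -9.88596842e+01],
       [-1.21139436e-01,  6.48685874e-01,  7.51353361e-01,
        -1.13346823e+03],
       [ 0.00000000e+00,  0.00000000e+00,  0.00000000e+00,
         1.00000000e+00]])}
{'time_s': 0.1, 'qpos': array([-7.72342076e+01,  1.83472955e+01,  8.97003892e+01, -4.74708128e-04,
        7.20444964e+01, -1.14528108e+00]), 'qvel': array([-0.04721248, -0.1484289 , -0.17619128, -0.04308773, -0.0206784 ,
       -0.01751567]), 'effort': array([ 1.26889149e-04, -4.13333094e+01, -2.32508934e+01,  7.29175843e-02,
        4.21757600e-02, -6.47381898e-05]), 'ee_pos': array([ 138.1475237 , -557.71055386,  232.00458647]), 'ee_rot': array([-1.79907828e+02, -1.39121633e-03,  1.39112191e+01]), 'force': array([0.60383941, 0.27046982, 0.22697147]), 'torque': array([ 0.06921665, -0.00132675,  0.00422522]), 'gripper_force': 0.0, 'gripper_width': 90.99237031632677}
```

View pics/top0.png

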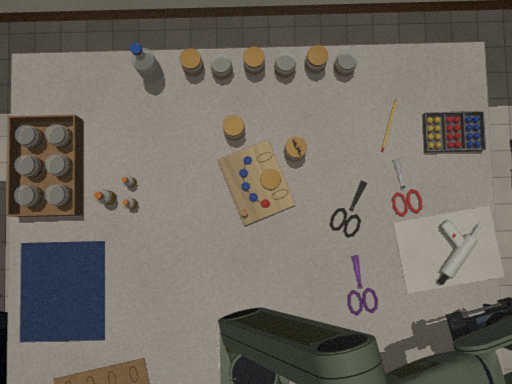

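View pics/side0.png

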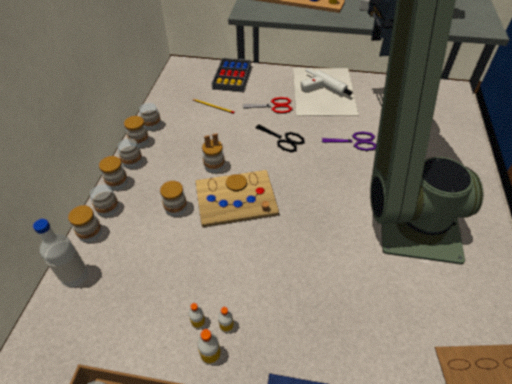

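Top view: the plaque is at about (256,182), with the red bead at (265,203) and blue beads at (253,198), (246,187), (244,174) and (248,160). The lid is at (270,180) and the cork at about (244,213). Look-alikes are the red, blue and yellow balls in the tray at (454,132), and the brown board at (100,375). The plaque's curved row fits the description. I'll check it in a close crop and fit the pose.

```bash
cat > h.py <<'E'
import numpy as np,cv2,pickle
from scipy.optimize import least_squares
def proj(f,P):
    P=np.atleast_2d(P); c=P@f["view"][:3,:3].T+f["view"][:3,3]
    F=192/np.tan(np.radians(f["vfov"]/2))
    return np.c_[f["cx"]+F*c[:,0]/-c[:,2], f["cy"]-F*c[:,1]/-c[:,2]]
a=np.radians(np.array([1,0.5,0,-.5,-1])*52.6)
a=np.arcsin(72/90)*0+2*np.arcsin(41/180)*np.array([2,1,0,-1,-2])
BP=np.c_[-55+90*np.cos(a),90*np.sin(a)]
def W(p,xy):
    c,s=np.cos(p[2]),np.sin(p[2]); return xy@np.array([[c,s],[-s,c]])+p[:2]
def blobs(f,box):
    x0,y0,x1,y1=box; hsv=cv2.cvtColor(f["color"],cv2.COLOR_RGB2HSV).astype(int)
    H,S,V=hsv[...,0],hsv[...,1],hsv[...,2]; out=[]
    for m in(((H<6)|(H>172))&(S>150)&(V>90),(H>100)&(H<130)&(S>110)&(V>50)):
        m=m.astype(np.uint8); k=np.zeros_like(m);k[y0:y1,x0:x1]=m[y0:y1,x0:x1]
        n,_,st,ce=cv2.connectedComponentsWithStats(k)
        out.append([(ce[i].round(2).tolist(),int(st[i,4])) for i in range(1,n) if st[i,4]>8])
    return out
E
python3 - <<'E'
from h import *
print(BP)
fs={n:pickle.load(open(n+".pkl","rb")) for n in("top","side")}
B={"top":(215,135,300,228),"side":(190,165,285,228)}
obs={}
for n in fs:
    b=blobs(fs[n],B[n]); print(n,b)
    x0,y0,x1,y1=B[n]; cv2.imwrite(f"pics/c{n}.png",cv2.resize(fs[n]["color"][y0:y1,x0:x1,::-1],None,fx=6,fy=6,interpolation=cv2.INTER_CUBIC))
    r=np.array(b[0][0][0]); bl=[np.array(x[0]) for x in b[1]]; seq=[r]
    while bl:
        i=np.argmin([np.linalg.norm(x-seq[-1]) for x in bl]); seq.append(bl.pop(i))
    obs[n]=np.array(seq)
def run(names):
    def res(p):
        P=np.c_[W(p,BP),np.full(5,p[3] if len(p)>3 else 25)]
        return np.concatenate([(proj(fs[n],P)-obs[n]).ravel() for n in names])
    for p0 in([480,0,2.5],[480,0,2.5,25]):
        if len(p0)>3 and len(names)<2: continue
        best=min((least_squares(res,[p0[0],p0[1],y]+p0[3:]) for y in np.arange(0,6.3,1)),key=lambda s:s.cost)
        print(names,best.x,np.degrees(best.x[2]),"rms",np.sqrt(np.mean(best.fun**2)));print(W(best.x,BP).round(1).tolist())
for ns in(["top"],["side"],["top","side"]): run(ns)
E
```

```text
[[ -0.41744787  71.55938096]
 [ 25.66111111  39.92223884]
 [ 35.           0.        ]
 [ 25.66111111 -39.92223884]
 [ -0.41744787 -71.55938096]]
top [[([264.82, 203.16], 51)], [([247.12, 160.12], 43), ([243.13, 172.71], 45), ([245.02, 186.08], 48), ([253.07, 196.87], 45)]]
side [[([259.56, 190.36], 39)], [([210.67, 197.75], 36), ([250.59, 198.66], 41), ([222.9, 203.0], 42), ([237.41, 203.34], 41)]]
['top'] [519.30520277 -16.25110452   1.93734819] 111.00187447494218 rms 0.08866946601742963
[[452.6, -42.3], [472.8, -6.6], [506.8, 16.4], [547.4, 22.0], [586.3, 9.0]]
['side'] [515.48165053 -15.90584864   8.21898491] 470.91314744887217 rms 0.0420851062872717
[[448.8, -41.8], [469.0, -6.2], [503.0, 16.8], [543.6, 22.3], [582.5, 9.2]]
['top', 'side'] [517.30136996 -16.23906246   1.93637118] 110.94589643187682 rms 0.4548039074024678
[[450.6, -42.2], [470.8, -6.5], [504.8, 16.4], [545.4, 22.0], [584.3, 9.0]]
['top', 'side'] [517.41479412 -16.52071797   8.21947673  24.12824569] 470.94132658424667 rms 0.4482693617666912
[[450.7, -42.5], [471.0, -6.8], [504.9, 16.2], [545.5, 21.7], [584.4, 8.7]]
```

View pics/ctop.png

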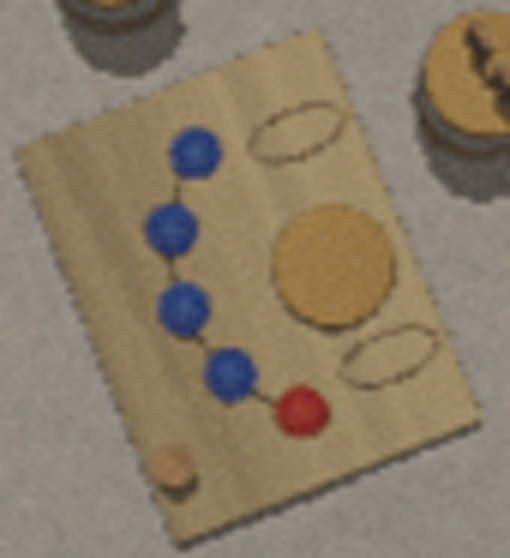

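The crop confirms the choice: one red and four blue beads on the black arc, lid inside the curve, cork outside. The fits agree to about 2 mm and the free height comes out at 24 mm, as expected. Next I'll locate the jars to clear the gripper body.

```bash
python3 - <<'E'
from h import *
f=pickle.load(open("top.pkl","rb"))
for n,px,z in(("ears",(296.2,147),87),("plain",(234,126),87),("cork",(243.7,212.8),44),("lid",(270.5,179.5),29),("glass",(254,58),87)):
    s=least_squares(lambda q:(proj(f,[[q[0],q[1],z]])[0]-px),[500,0]);print(n,s.x.round(0))
E
```

```text
ears [ 612. -137.]
plain [679.  44.]
cork [424.  22.]
lid [524. -61.]
glass [883. -19.]
```

move_arm --gripper 0 --force 10 --plan '[{"wz":-0.1107},{"wz":-0.1107},{"wz":-0.1107},{"wz":-0.1107},{"wz":-0.1107},{"wz":-0.1107},{"wz":-0.1107},{"wz":-0.1107},{"wz":-0.1107},{"wz":-0.1107},{"wz":-0.1107},{"wz":-0.1107}]'

```text
schema error: expected keys tx, ty, tz, wx, wy, wz
```

move_arm --plan '[{"tx":2.15,"ty":1.3},{"tx":2.15,"ty":1.3},{"tx":2.15,"ty":1.3},{"tx":2.15,"ty":1.3},{"tx":2.15,"ty":1.3},{"tx":2.15,"ty":1.3},{"tx":2.15,"ty":1.3},{"tx":2.15,"ty":1.3},{"tx":2.15,"ty":1.3},{"tx":2.15,"ty":1.3},{"tx":2.15,"ty":1.3},{"tx":2.15,"ty":1.3}]'

```text
schema error: expected keys tx, ty, tz, wx, wy, wz
```

move_arm --gripper 0 --force 10 --plan '[{"tx":0,"ty":0,"tz":0,"wx":0,"wy":0,"wz":-0.1107},{"tx":0,"ty":0,"tz":0,"wx":0,"wy":0,"wz":-0.1107},{"tx":0,"ty":0,"tz":0,"wx":0,"wy":0,"wz":-0.1107},{"tx":0,"ty":0,"tz":0,"wx":0,"wy":0,"wz":-0.1107},{"tx":0,"ty":0,"tz":0,"wx":0,"wy":0,"wz":-0.1107},{"tx":0,"ty":0,"tz":0,"wx":0,"wy":0,"wz":-0.1107},{"tx":0,"ty":0,"tz":0,"wx":0,"wy":0,"wz":-0.1107},{"tx":0,"ty":0,"tz":0,"wx":0,"wy":0,"wz":-0.1107},{"tx":0,"ty":0,"tz":0,"wx":0,"wy":0,"wz":-0.1107},{"tx":0,"ty":0,"tz":0,"wx":0,"wy":0,"wz":-0.1107},{"tx":0,"ty":0,"tz":0,"wx":0,"wy":0,"wz":-0.1107},{"tx":0,"ty":0,"tz":0,"wx":0,"wy":0,"wz":-0.1107}]'

```text
time_s: 1.1
ee_pos: [138.2, -557.9, 232.3]
ee_rot: [-180.0, -0.1, 90.3]
force: [-0.4, -0.2, 0.6]
gripper_width: 14.3
gripper_force: 0.0
```

move_arm --plan '[{"tx":2.15,"ty":1.3,"tz":0,"wx":0,"wy":0,"wz":0},{"tx":2.15,"ty":1.3,"tz":0,"wx":0,"wy":0,"wz":0},{"tx":2.15,"ty":1.3,"tz":0,"wx":0,"wy":0,"wz":0},{"tx":2.15,"ty":1.3,"tz":0,"wx":0,"wy":0,"wz":0},{"tx":2.15,"ty":1.3,"tz":0,"wx":0,"wy":0,"wz":0},{"tx":2.15,"ty":1.3,"tz":0,"wx":0,"wy":0,"wz":0},{"tx":2.15,"ty":1.3,"tz":0,"wx":0,"wy":0,"wz":0},{"tx":2.15,"ty":1.3,"tz":0,"wx":0,"wy":0,"wz":0},{"tx":2.15,"ty":1.3,"tz":0,"wx":0,"wy":0,"wz":0},{"tx":2.15,"ty":1.3,"tz":0,"wx":0,"wy":0,"wz":0},{"tx":2.15,"ty":1.3,"tz":0,"wx":0,"wy":0,"wz":0},{"tx":2.15,"ty":1.3,"tz":0,"wx":0,"wy":0,"wz":0}]'

```text
time_s: 2.1
ee_pos: [294.4, -298.8, 232.5]
ee_rot: [-180.0, -0.0, 90.0]
force: [-0.3, 0.5, -0.3]
gripper_width: 0.3
gripper_force: 0.0
```

move_arm --plan '[{"tx":2.15,"ty":1.3,"tz":0,"wx":0,"wy":0,"wz":0},{"tx":2.15,"ty":1.3,"tz":0,"wx":0,"wy":0,"wz":0},{"tx":2.15,"ty":1.3,"tz":0,"wx":0,"wy":0,"wz":0},{"tx":2.15,"ty":1.3,"tz":0,"wx":0,"wy":0,"wz":0},{"tx":2.15,"ty":1.3,"tz":0,"wx":0,"wy":0,"wz":0},{"tx":2.15,"ty":1.3,"tz":0,"wx":0,"wy":0,"wz":0},{"tx":2.15,"ty":1.3,"tz":0,"wx":0,"wy":0,"wz":0},{"tx":2.15,"ty":1.3,"tz":0,"wx":0,"wy":0,"wz":0},{"tx":2.15,"ty":1.3,"tz":0,"wx":0,"wy":0,"wz":0},{"tx":2.15,"ty":1.3,"tz":0,"wx":0,"wy":0,"wz":0},{"tx":2.15,"ty":1.3,"tz":0,"wx":0,"wy":0,"wz":0},{"tx":2.15,"ty":1.3,"tz":0,"wx":0,"wy":0,"wz":0}]'

```text
time_s: 3.1
ee_pos: [450.2, -40.8, 232.5]
ee_rot: [-180.0, 0.0, 90.0]
force: [-1.0, -0.4, 0.3]
gripper_width: 0.2
gripper_force: 0.0
```

move_arm --plan '[{"tx":0,"ty":0,"tz":1.9,"wx":0,"wy":0,"wz":0},{"tx":0,"ty":0,"tz":1.9,"wx":0,"wy":0,"wz":0},{"tx":0,"ty":0,"tz":1.9,"wx":0,"wy":0,"wz":0},{"tx":0,"ty":0,"tz":1.9,"wx":0,"wy":0,"wz":0},{"tx":0,"ty":0,"tz":1.9,"wx":0,"wy":0,"wz":0},{"tx":0,"ty":0,"tz":1.9,"wx":0,"wy":0,"wz":0},{"tx":0,"ty":0,"tz":1.9,"wx":0,"wy":0,"wz":0},{"tx":0,"ty":0,"tz":1.9,"wx":0,"wy":0,"wz":0},{"tx":0,"ty":0,"tz":1.0,"wx":0,"wy":0,"wz":0},{"tx":0,"ty":0,"tz":0.8,"wx":0,"wy":0,"wz":0},{"tx":0,"ty":0,"tz":0.5,"wx":0,"wy":0,"wz":0},{"tx":0,"ty":0,"tz":0,"wx":0,"wy":0,"wz":0}]'

```text
time_s: 4.1
ee_pos: [449.5, -42.0, 57.0]
ee_rot: [-179.9, -0.0, 90.0]
force: [0.1, 0.5, -0.3]
gripper_width: 0.7
gripper_force: 0.0
```

```bash
python3 - <<'E'
from workcell import env, grab_frame
import cv2
f=grab_frame("side");cv2.imwrite("pics/s1.png",cv2.resize(f["color"][120:230,180:310,::-1],None,fx=5,fy=5,interpolation=cv2.INTER_CUBIC))
s=env.state();print(s["ee_pos"],s["force"])
E
```

```text
[450.02747467 -42.05064696  57.62250058] [-0.57799865 -0.14230757  0.20481435]
```

View pics/s1.png

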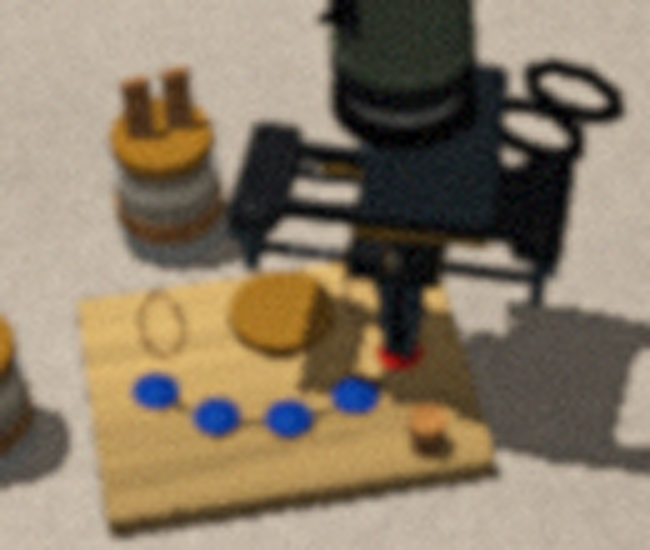

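The fingertips are closed directly above the red bead (crop 400,355), and the jar, lid and cork are clear. Pressing now.

move_arm --plan '[{"tx":0,"ty":0,"tz":0.4,"wx":0,"wy":0,"wz":0},{"tx":0,"ty":0,"tz":0.4,"wx":0,"wy":0,"wz":0},{"tx":0,"ty":0,"tz":0.2,"wx":0,"wy":0,"wz":0},{"tx":0,"ty":0,"tz":0.1,"wx":0,"wy":0,"wz":0},{"tx":0,"ty":0,"tz":0.1,"wx":0,"wy":0,"wz":0},{"tx":0,"ty":0,"tz":0,"wx":0,"wy":0,"wz":0}]'

```text
time_s: 4.65
ee_pos: [450.0, -42.0, 45.8]
ee_rot: [180.0, 0.0, 90.0]
force: [0.8, -1.0, 1.7]
gripper_width: 0.6
gripper_force: 0.6
```

move_arm --plan '[{"tx":0,"ty":0,"tz":0.1,"wx":0,"wy":0,"wz":0},{"tx":0,"ty":0,"tz":0.1,"wx":0,"wy":0,"wz":0},{"tx":0,"ty":0,"tz":0.05,"wx":0,"wy":0,"wz":0},{"tx":0,"ty":0,"tz":0,"wx":0,"wy":0,"wz":0}]'

```text
time_s: 4.98
ee_pos: [450.0, -42.0, 43.2]
ee_rot: [180.0, 0.0, 90.0]
force: [-0.2, -0.0, 1.9]
gripper_width: 0.6
gripper_force: 0.9
```

move_arm --plan '[{"tx":0,"ty":0,"tz":0.05,"wx":0,"wy":0,"wz":0},{"tx":0,"ty":0,"tz":0,"wx":0,"wy":0,"wz":0}]'

```text
time_s: 5.15
ee_pos: [450.1, -42.1, 42.9]
ee_rot: [180.0, 0.0, 90.0]
force: [-1.5, 0.4, 4.3]
gripper_width: 0.6
gripper_force: 2.1
```

move_arm --plan '[{"tx":0,"ty":0,"tz":0.05,"wx":0,"wy":0,"wz":0},{"tx":0,"ty":0,"tz":0,"wx":0,"wy":0,"wz":0}]'

```text
time_s: 5.32
ee_pos: [450.1, -42.0, 42.8]
ee_rot: [180.0, 0.0, 90.0]
force: [-2.4, 0.3, 7.9]
gripper_width: 0.3
gripper_force: 3.9
```

move_arm --plan '[{"tx":0,"ty":0,"tz":0.03,"wx":0,"wy":0,"wz":0},{"tx":0,"ty":0,"tz":0,"wx":0,"wy":0,"wz":0}]'

```text
time_s: 5.48
ee_pos: [450.1, -42.1, 42.7]
ee_rot: [180.0, 0.0, 90.0]
force: [-2.2, 0.1, 9.7]
gripper_width: 0.2
gripper_force: 4.9
```

move_arm --plan '[{"tx":0,"ty":0,"tz":-0.3,"wx":0,"wy":0,"wz":0},{"tx":0,"ty":0,"tz":-0.5,"wx":0,"wy":0,"wz":0},{"tx":0,"ty":0,"tz":-0.7,"wx":0,"wy":0,"wz":0},{"tx":1.0,"ty":0.6,"tz":0,"wx":0,"wy":0,"wz":0},{"tx":1.56,"ty":0.87,"tz":0,"wx":0,"wy":0,"wz":0},{"tx":1.0,"ty":0.6,"tz":0,"wx":0,"wy":0,"wz":0},{"tx":0,"ty":0,"tz":0,"wx":0,"wy":0,"wz":0},{"tx":0,"ty":0,"tz":0.5,"wx":0,"wy":0,"wz":0},{"tx":0,"ty":0,"tz":0.4,"wx":0,"wy":0,"wz":0},{"tx":0,"ty":0,"tz":0.2,"wx":0,"wy":0,"wz":0},{"tx":0,"ty":0,"tz":0.1,"wx":0,"wy":0,"wz":0},{"tx":0,"ty":0,"tz":0,"wx":0,"wy":0,"wz":0}]'

```text
time_s: 6.48
ee_pos: [470.2, -6.7, 44.6]
ee_rot: [-179.9, -0.0, 90.0]
force: [-0.6, 0.2, 0.1]
gripper_width: 0.4
gripper_force: 0.2
```

move_arm --plan '[{"tx":0,"ty":0,"tz":0.1,"wx":0,"wy":0,"wz":0},{"tx":0,"ty":0,"tz":0.1,"wx":0,"wy":0,"wz":0},{"tx":0,"ty":0,"tz":0.05,"wx":0,"wy":0,"wz":0},{"tx":0,"ty":0,"tz":0,"wx":0,"wy":0,"wz":0}]'

```text
time_s: 6.82
ee_pos: [470.4, -6.7, 42.8]
ee_rot: [-180.0, 0.0, 90.0]
force: [-1.9, 0.6, 6.0]
gripper_width: 0.4
gripper_force: 3.0
```

move_arm --plan '[{"tx":0,"ty":0,"tz":0.05,"wx":0,"wy":0,"wz":0},{"tx":0,"ty":0,"tz":0,"wx":0,"wy":0,"wz":0}]'

```text
time_s: 6.98
ee_pos: [470.4, -6.7, 42.7]
ee_rot: [-180.0, 0.0, 90.0]
force: [-2.7, 0.1, 9.6]
gripper_width: 0.4
gripper_force: 4.6
```

move_arm --plan '[{"tx":0,"ty":0,"tz":-0.3,"wx":0,"wy":0,"wz":0},{"tx":0,"ty":0,"tz":-0.5,"wx":0,"wy":0,"wz":0},{"tx":0,"ty":0,"tz":-0.7,"wx":0,"wy":0,"wz":0},{"tx":0.6,"ty":1.0,"tz":0,"wx":0,"wy":0,"wz":0},{"tx":1.1,"ty":1.42,"tz":0,"wx":0,"wy":0,"wz":0},{"tx":0.6,"ty":1.0,"tz":0,"wx":0,"wy":0,"wz":0},{"tx":0,"ty":0,"tz":0,"wx":0,"wy":0,"wz":0},{"tx":0,"ty":0,"tz":0.5,"wx":0,"wy":0,"wz":0},{"tx":0,"ty":0,"tz":0.4,"wx":0,"wy":0,"wz":0},{"tx":0,"ty":0,"tz":0.2,"wx":0,"wy":0,"wz":0},{"tx":0,"ty":0,"tz":0.1,"wx":0,"wy":0,"wz":0},{"tx":0,"ty":0,"tz":0,"wx":0,"wy":0,"wz":0}]'

```text
time_s: 7.98
ee_pos: [504.2, 16.4, 44.6]
ee_rot: [-179.9, 0.0, 90.0]
force: [-1.1, 0.4, 0.1]
gripper_width: 0.4
gripper_force: 0.1
```

move_arm --plan '[{"tx":0,"ty":0,"tz":0.1,"wx":0,"wy":0,"wz":0},{"tx":0,"ty":0,"tz":0.1,"wx":0,"wy":0,"wz":0},{"tx":0,"ty":0,"tz":0.05,"wx":0,"wy":0,"wz":0},{"tx":0,"ty":0,"tz":0,"wx":0,"wy":0,"wz":0}]'

```text
time_s: 8.32
ee_pos: [504.4, 16.4, 42.8]
ee_rot: [-179.9, 0.0, 90.0]
force: [-2.1, 0.1, 5.3]
gripper_width: 0.4
gripper_force: 2.9
```

move_arm --plan '[{"tx":0,"ty":0,"tz":0.05,"wx":0,"wy":0,"wz":0},{"tx":0,"ty":0,"tz":0,"wx":0,"wy":0,"wz":0}]'

```text
time_s: 8.48
ee_pos: [504.4, 16.4, 42.7]
ee_rot: [-180.0, 0.0, 90.0]
force: [-3.1, -0.9, 8.1]
gripper_width: 0.6
gripper_force: 4.3
```

move_arm --plan '[{"tx":0,"ty":0,"tz":-0.3,"wx":0,"wy":0,"wz":0},{"tx":0,"ty":0,"tz":-0.5,"wx":0,"wy":0,"wz":0},{"tx":0,"ty":0,"tz":-0.7,"wx":0,"wy":0,"wz":0},{"tx":0.15,"ty":1.2,"tz":0,"wx":0,"wy":0,"wz":0},{"tx":0.26,"ty":1.7,"tz":0,"wx":0,"wy":0,"wz":0},{"tx":0.15,"ty":1.2,"tz":0,"wx":0,"wy":0,"wz":0},{"tx":0,"ty":0,"tz":0,"wx":0,"wy":0,"wz":0},{"tx":0,"ty":0,"tz":0.5,"wx":0,"wy":0,"wz":0},{"tx":0,"ty":0,"tz":0.4,"wx":0,"wy":0,"wz":0},{"tx":0,"ty":0,"tz":0.2,"wx":0,"wy":0,"wz":0},{"tx":0,"ty":0,"tz":0.1,"wx":0,"wy":0,"wz":0},{"tx":0,"ty":0,"tz":0,"wx":0,"wy":0,"wz":0}]'

```text
time_s: 9.48
ee_pos: [544.9, 22.1, 44.6]
ee_rot: [-179.9, 0.0, 90.0]
force: [-0.4, -0.4, 0.7]
gripper_width: 0.3
gripper_force: 0.2
```

move_arm --plan '[{"tx":0,"ty":0,"tz":0.1,"wx":0,"wy":0,"wz":0},{"tx":0,"ty":0,"tz":0.1,"wx":0,"wy":0,"wz":0},{"tx":0,"ty":0,"tz":0.05,"wx":0,"wy":0,"wz":0},{"tx":0,"ty":0,"tz":0,"wx":0,"wy":0,"wz":0}]'

```text
time_s: 9.82
ee_pos: [545.4, 22.2, 42.9]
ee_rot: [-179.9, 0.0, 90.0]
force: [-2.7, 0.5, 5.9]
gripper_width: 0.5
gripper_force: 2.8
```

B5: dx +39, dy −13.

move_arm --plan '[{"tx":0,"ty":0,"tz":0.05,"wx":0,"wy":0,"wz":0},{"tx":0,"ty":0,"tz":0,"wx":0,"wy":0,"wz":0}]'

```text
time_s: 9.98
ee_pos: [545.4, 22.1, 42.8]
ee_rot: [-180.0, 0.0, 90.0]
force: [-3.8, -0.4, 9.1]
gripper_width: 0.6
gripper_force: 4.1
```

move_arm --plan '[{"tx":0,"ty":0,"tz":-0.3,"wx":0,"wy":0,"wz":0},{"tx":0,"ty":0,"tz":-0.5,"wx":0,"wy":0,"wz":0},{"tx":0,"ty":0,"tz":-0.7,"wx":0,"wy":0,"wz":0},{"tx":-0.4,"ty":1.2,"tz":0,"wx":0,"wy":0,"wz":0},{"tx":-0.5,"ty":1.5,"tz":0,"wx":0,"wy":0,"wz":0},{"tx":-0.4,"ty":1.2,"tz":0,"wx":0,"wy":0,"wz":0},{"tx":0,"ty":0,"tz":0,"wx":0,"wy":0,"wz":0},{"tx":0,"ty":0,"tz":0.5,"wx":0,"wy":0,"wz":0},{"tx":0,"ty":0,"tz":0.4,"wx":0,"wy":0,"wz":0},{"tx":0,"ty":0,"tz":0.2,"wx":0,"wy":0,"wz":0},{"tx":0,"ty":0,"tz":0.1,"wx":0,"wy":0,"wz":0},{"tx":0,"ty":0,"tz":0,"wx":0,"wy":0,"wz":0}]'

```text
time_s: 10.98
ee_pos: [583.9, 9.4, 44.6]
ee_rot: [-179.9, 0.0, 90.0]
force: [-0.4, 0.1, 0.9]
gripper_width: 0.6
gripper_force: 0.2
```

move_arm --plan '[{"tx":0,"ty":0,"tz":0.1,"wx":0,"wy":0,"wz":0},{"tx":0,"ty":0,"tz":0.1,"wx":0,"wy":0,"wz":0},{"tx":0,"ty":0,"tz":0.05,"wx":0,"wy":0,"wz":0},{"tx":0,"ty":0,"tz":0,"wx":0,"wy":0,"wz":0}]'

```text
time_s: 11.32
ee_pos: [584.5, 9.4, 42.9]
ee_rot: [-180.0, -0.0, 90.0]
force: [-2.8, -0.3, 4.1]
gripper_width: 0.2
gripper_force: 2.5
```

move_arm --plan '[{"tx":0,"ty":0,"tz":0.05,"wx":0,"wy":0,"wz":0},{"tx":0,"ty":0,"tz":0,"wx":0,"wy":0,"wz":0}]'

```text
time_s: 11.48
ee_pos: [584.5, 9.4, 42.8]
ee_rot: [-180.0, -0.0, 90.0]
force: [-3.9, 0.5, 6.9]
gripper_width: 0.6
gripper_force: 3.7
```

move_arm --plan '[{"tx":0,"ty":0,"tz":0.03,"wx":0,"wy":0,"wz":0},{"tx":0,"ty":0,"tz":0,"wx":0,"wy":0,"wz":0},{"tx":0,"ty":0,"tz":-0.3,"wx":0,"wy":0,"wz":0},{"tx":0,"ty":0,"tz":-1.0,"wx":0,"wy":0,"wz":0},{"tx":0,"ty":0,"tz":-2.5,"wx":0,"wy":0,"wz":0},{"tx":0,"ty":0,"tz":-2.5,"wx":0,"wy":0,"wz":0},{"tx":0,"ty":0,"tz":-2.5,"wx":0,"wy":0,"wz":0},{"tx":0,"ty":0,"tz":-2.5,"wx":0,"wy":0,"wz":0},{"tx":0,"ty":0,"tz":-2.5,"wx":0,"wy":0,"wz":0},{"tx":0,"ty":0,"tz":-2.5,"wx":0,"wy":0,"wz":0},{"tx":0,"ty":0,"tz":-2.5,"wx":0,"wy":0,"wz":0},{"tx":0,"ty":0,"tz":0,"wx":0,"wy":0,"wz":0}]'

```text
time_s: 12.48
ee_pos: [587.8, 9.2, 235.9]
ee_rot: [179.3, 0.0, 90.0]
force: [1.2, -0.5, 1.3]
gripper_width: 0.8
gripper_force: 0.0
```

move_arm --plan '[{"tx":-2,"ty":-1,"tz":0,"wx":0,"wy":0,"wz":0},{"tx":-2.2,"ty":-1.3,"tz":0,"wx":0,"wy":0,"wz":0},{"tx":-2.2,"ty":-1.3,"tz":0,"wx":0,"wy":0,"wz":0},{"tx":-2.2,"ty":-1.3,"tz":0,"wx":0,"wy":0,"wz":0},{"tx":-2.2,"ty":-1.3,"tz":0,"wx":0,"wy":0,"wz":0},{"tx":-2.2,"ty":-1.3,"tz":0,"wx":0,"wy":0,"wz":0},{"tx":-2.2,"ty":-1.3,"tz":0,"wx":0,"wy":0,"wz":0},{"tx":-2.2,"ty":-1.3,"tz":0,"wx":0,"wy":0,"wz":0},{"tx":-2.2,"ty":-1.3,"tz":0,"wx":0,"wy":0,"wz":0},{"tx":-2.2,"ty":-1.3,"tz":0,"wx":0,"wy":0,"wz":0},{"tx":-2.2,"ty":-1.3,"tz":0,"wx":0,"wy":0,"wz":0},{"tx":-2,"ty":-1,"tz":0,"wx":0,"wy":0,"wz":0}]'

```text
time_s: 13.48
ee_pos: [433.8, -251.9, 229.5]
ee_rot: [-180.0, 0.0, 90.0]
force: [0.1, -0.5, -0.5]
gripper_width: 0.7
gripper_force: 0.0
```

```bash
python3 - <<'E'
from workcell import env, grab_frame
from h import *
B={"top":(215,135,300,228),"side":(190,165,285,228)}
for n in B:
    f=grab_frame(n);print(n,blobs(f,B[n]))
cv2.imwrite("pics/s2.png",cv2.resize(f["color"][110:250,150:330,::-1],None,fx=4,fy=4,interpolation=cv2.INTER_CUBIC))
s=env.state();print(s["time_s"],s["ee_pos"],s["force"])
E
```

```text
top [[([264.68, 203.04], 47)], [([247.12, 160.12], 41), ([243.02, 172.58], 43), ([245.19, 186.07], 42), ([253.0, 197.0], 45)]]
side [[([259.53, 190.91], 34)], [([210.88, 198.24], 34), ([250.53, 199.29], 38), ([222.79, 203.5], 38), ([237.5, 203.84], 38)]]
13.5833 [ 433.67963647 -253.02982829  229.43571221] [0.80220894 0.55606688 0.26003668]
```

View pics/s2.png

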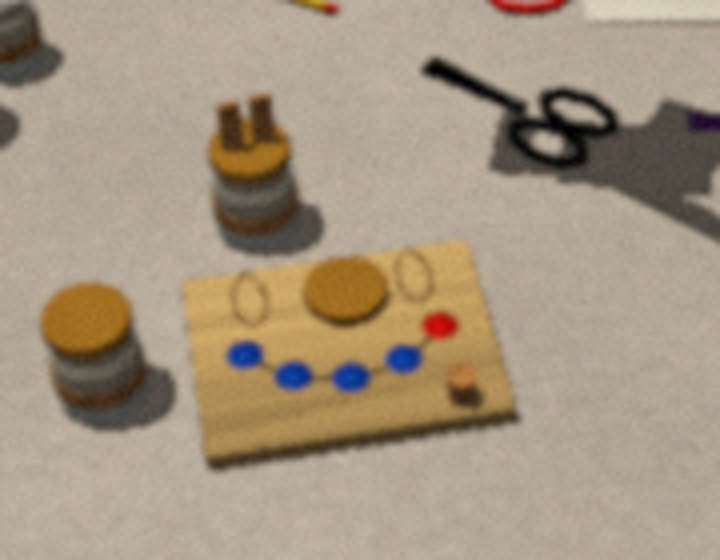

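All five beads sit about 0.5 px lower in the side view, evenly. Each press stalled at the same height with 7–10 N. The lid, cork and jars are unmoved and the hand is clear.

```bash
python3 -c "
from workcell import env
print(env.job_done())"
```

```text
the job is handed in; nothing more can be done
None
```

I pressed all five beads down in order from the red one, staying low over the plaque, and handed the job in at about 14 s with the hand clear; the lid, cork and jars look unmoved in the final picture.

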